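# Sweep the empty thread reels into the collecting tray

### The job

Clear up after the suturing practice: with the outside of the fingers, gently sweep the three empty thread reels across the table into the open collecting tray, so that each lies flat and wholly inside it. Only push them along the table: do not pinch or lift them or jam them hard against anything, and leave the jar, the square box, the instruments and the bottle where they are.

Things in the scene. Friction and masses are not known exactly. Their poses are not given: they have to be found in the camera images.
- tray: collecting tray fixed to the table: three steel walls 25 mm high, 4 mm thick; the fourth side, roughly facing the robot, is open; floor flush with the table (no step). Origin: centre, on the table; x points from the open side to the back wall, y along the back wall, z up. Inside: x from -60 mm (open side) to +60 mm (back wall), y from -110 to +110 mm
- reel1_mid (a point): one of three alike empty thread reels: white plastic spool lying flat on its flange, 30 mm across, 16 mm tall, dark bore on top, 10 to 21 g. Point: its centre, half-way up (8 mm above the table); z is its axle. Starts about 170 mm in front of the tray's centre (tray x = -170 +- 20 mm), in a row of five places 70 mm apart (tray y = -140 to 140 mm) shared in random order with the vial and needle box
- reel2_mid (a point): another of three alike empty thread reels: white plastic spool lying flat on its flange, 30 mm across, 16 mm tall, dark bore on top, 10 to 21 g. Point: its centre, half-way up (8 mm above the table); z is its axle. Starts about 170 mm in front of the tray's centre (tray x = -170 +- 20 mm), in a row of five places 70 mm apart (tray y = -140 to 140 mm) shared in random order with the vial and needle box
- reel3_mid (a point): the third of three alike empty thread reels: white plastic spool lying flat on its flange, 30 mm across, 16 mm tall, dark bore on top, 10 to 21 g. Point: its centre, half-way up (8 mm above the table); z is its axle. Starts about 170 mm in front of the tray's centre (tray x = -170 +- 20 mm), in a row of five places 70 mm apart (tray y = -140 to 140 mm) shared in random order with the vial and needle box
- vial: a small round jar with a plain metal cap, 32 mm across and 42 mm tall, loose, standing in the row with the reels; to be left alone. Origin: centre of its underside, z up
- needle_box: a small square white plastic box with a grey band, 34 x 34 x 20 mm, loose, in the row with the reels; to be left alone. Origin: centre of its underside, z up
- forceps: steel tweezers, 125 mm long (along x), about 20 mm wide, 6 mm thick, loose, lying just outside the tray's -y wall; to be left alone. Origin: middle, underside
- scissors: steel scissors, about 145 mm long (along x), 54 mm wide, 6 mm thick, loose, lying just outside the tray's +y wall; to be left alone. Origin: near the middle, underside
- spray_bottle: white plastic bottle, 64 mm across, 160 mm tall, standing loose on the table far to the robot's left; to be left alone. Origin: centre of its underside, z up
There are look-alikes about, which are no part of the job. What is shaped like the part that bears reel1_mid but orange is not meant. What is shaped like the part that bears reel3_mid but blue is not meant.

How it is judged:
At the end, for the whole second after the job is handed in: All three reels lie flat (within 0.15 rad) on the table and at rest, each wholly inside the tray: its centre is at least 15 mm past the line of the open side and between the walls. The vial, needle box, forceps, scissors and bottle are within 20 mm of where they began (x of reel1_mid in the frame of tray between -0.045 and 0.06 m and y of reel1_mid in the frame of tray between -0.11 and 0.11 m and height (world z) of each of reel1_mid, reel2_mid, reel3_mid below 0.012 m and angle between each of reel1_mid, reel2_mid, reel3_mid's own z axis and vertical below 0.15 rad and linear speed of each of reel1, reel2, reel3 below 0.02 m/s and x of reel2_mid in the frame of tray between -0.045 and 0.06 m and y of reel2_mid in the frame of tray between -0.11 and 0.11 m and x of reel3_mid in the frame of tray between -0.045 and 0.06 m and y of reel3_mid in the frame of tray between -0.11 and 0.11 m and distance of each of vial, needle_box, forceps, scissors, spray_bottle from where it was at the start of the episode below 0.02 m); the robot touches nothing.
It fails at once if a reel was pinched or jammed: the fingers bore on it with over 15 N (contact force between the fingers and reel1 above 15 N or contact force between the fingers and reel2 above 15 N or contact force between the fingers and reel3 above 15 N).
It fails at once if a thread reel was lifted off the table (height (world z) of any of reel1_mid, reel2_mid, reel3_mid above 0.022 m).
It fails at once if one of the other things (vial, needle box, forceps, scissors, bottle) was pushed more than 20 mm or knocked over (distance of any of vial, needle_box, forceps, scissors, spray_bottle from where it was at the start of the episode above 0.02 m or angle between any of vial, needle_box, forceps, scissors, spray_bottle's own z axis and vertical above 0.35 rad).
It also fails if it takes over 59 s, if anything falls off the work surface, if the arm or the gripper's body presses on something with over 40 N, if the wrist force passes 120 N, or if a joint passes its speed limit or range.

### The arm

A 7-joint arm with a two-finger parallel gripper is mounted at the origin on the work surface. World frame = base frame: x ahead of the robot, y to its left, z up, the work surface at z = 0. Lengths are in m, angles in rad, forces in N, time in s.
With the tool pointing down it reaches from about 0.4 to 0.85 m from the base axis. Payload 4.5 kg.
Tool frame: the origin (TCP) lies midway between the tips of the shut fingers; the grasp point (between the pads) lies 19 mm behind it (r.hold_point_z is the distance from the TCP to the grasp point, in m); z points along the fingers, y is the direction in which the jaws open and shut (so a half turn about z gives the same grasp; the last joint's range is limited). The gripper opens to 88 mm and grips with 3 to 60 N. Pads are 18 mm wide; open, the fingers measure 123 mm over their backs; the gripper's body (75 mm by 187 mm) begins 45 mm behind the grasp point.
Start: joints at [-1.19, 0.689, -0.195, 1.565, 0.157, 0.902, -0.215], TCP at [0.212, 0.588, 0.239] pointing down, gripper open.
Joint ranges: [-3.01, 3.01], [-0.46, 2.08], [-1.47, 1.51], [0.13, 2.56], [-1, 4.14], [0.04, 2.09], [-2.66, 2.66]. Speed limits (rad/s): [2.57, 2.57, 3.14, 3.14, 3.14, 3.14, 3.14].

### API

Orientations are given as a unit quaternion [x, y, z, w].
In Python, from plant import r gives the robot as it stands. The module is installed in compiled form; this text tells all that it offers.
- The arm moves only by the tool move_arm, never from a script. Its arguments are lists of equal length, an entry for each row: "turn": the turn, a rotation vector about the tool's x, y, z in units of 2 pi rad (1.0 is 2 pi rad), a list of three; "dp": the shift along the tool's x, y, z in units of 2.5 cm (1.0 is 2.5 cm), a list of three; "jaw": the closure, from -1 (fully open) to 1 (shut), so that 0 is half open. In form: {"turn": [[wx, wy, wz], ...], "dp": [[x, y, z], ...], "jaw": [jaw, ...]}. A call has 1 to 10 rows; each row shifts and turns the commanded pose from where the row before left it, along the tool's axes as they then stand; what a row does not reach is not made up. A row lasts 1/12 s, in which the tool goes at most 41.7 mm and 7.16 degrees, less where a joint would pass 70% of its speed; a pose out of reach is approached as far as the arm can. A call with a number of a shift or a turn outside -1 to 1 is refused whole. A call with a gripper value outside its range is refused whole. The fingers move at their own pace and stop on an object; "newtons" is the grip in N (left out, the last holds). Time passes only in rows, so rows that do not move let the fingers close. It gives the time, the measured TCP pose, the force and the opening at its end, in the units of the state.
- r.get_state(): the state, without advancing time (a new reading comes with each control period).
- r.snapshot(name): name is "scene" or "side" or "wrist"; returns a dict with "frame" (400x640x3 uint8, blue, green, red), "mtx" (3x3 intrinsics, pixels), "origin" and "orientation" of the camera in the world; the wrist camera has in their place "tool_from_camera" (4x4, takes a point from camera to tool coordinates, whose origin is the TCP and whose axes are the flange's). Camera axes: x right, y up, looking along -z (the intrinsics and any distortion apply to the point x, -y, -z); pixel columns grow to the right and rows downward; lengths in m; the calibration is good to about 2 mm. The wrist camera is an equidistant fisheye: a pixel r from the principal point sees the ray r / f radians off the axis. A picture is of the moment at which its call begins: read the wrist's pose just before it. There is no depth.
- r.finish_job(): hands the job in, once; it reports no verdict.
The state is a dict: "clock": time; "q": joint angles; "qd": joint speeds; "joint_torque": joint torques, N m; "tool_pos": TCP position; "eef_rot": TCP orientation; "contact_force": force on the tool from outside, world axes, zero at the start; "moment": the same for the moment, N m; "opening": opening from 0.0 (shut) to 1.0 (fully open).
Only numpy, scipy, OpenCV 4.12 (cv2) and the standard library are available. Lean on these libraries where they do the work, as an engineer would, in place of code of your own. Each camera call takes 0.05 s, during which the arm holds its last target.

## Working session

There is one attempt and no reset: what is moved stays moved. The work goes in short steps, Python scripts to look and compute and a tool call to move; the robot and the scene stay as the last step left them, time stands still between calls to the robot, and variables do not carry over. Pictures are saved under pics/ and viewed, and the job is handed in when it is done.

Besides the shell and the picture viewer there is one more tool, called after "Call:" by a JSON object that holds its "fn" and its "kwargs", one argument or row to a line. move_arm: Moves the arm, as the interface text tells. Shifts and turns lie within -1 to 1; 1 stands for 2.5 cm of shift or 2 pi rad of turn. Its arguments: {"type":"object","properties":{"turn":{"type":"array","items":{"type":"array","items":{"type":"number","minimum":-1,"maximum":1}}},"dp":{"type":"array","items":{"type":"array","items":{"type":"number","minimum":-1,"maximum":1}}},"jaw":{"type":"array","items":{"type":"number"}},"newtons":{"type":"number"}},"required":["turn","dp","jaw"]}

```bash
mkdir -p pics
python3 - <<'E'
from plant import r
import cv2,pickle
d={}
for n in ["scene","side"]:
    s=r.snapshot(n); d[n]=s; cv2.imwrite(f"pics/{n}0.png",s["frame"])
    print(n,s["mtx"],s["origin"],s["orientation"],[k for k in s])
pickle.dump(d,open("s0.pkl","wb"))
print(r.get_state())
E
```

```text
scene [[422.35803575   0.         322.01669494]
 [  0.         422.35803575 197.9590316 ]
 [  0.           0.           1.        ]] [1.03457822 0.55428972 0.69702781] [0.1605934  0.35170876 0.83113367 0.39965927] ['frame', 'mtx', 'origin', 'orientation']
side [[363.48663883   0.         317.32244662]
 [  0.         363.48663883 199.48028455]
 [  0.           0.           1.        ]] [ 0.45039483 -0.53771648  0.45459344] [ 0.48954003 -0.04063884 -0.0573931   0.86914042] ['frame', 'mtx', 'origin', 'orientation']
{'clock': 0.1, 'q': array([-1.19021931,  0.68989809, -0.19450916,  1.56626338,  0.15731964,
        0.90251058, -0.21506413]), 'qd': array([ 1.21664505e-03, -8.55646819e-04, -9.17254937e-04, -2.04512488e-03,
       -9.72812930e-05,  1.99753079e-03,  1.02799773e-03]), 'joint_torque': array([-2.16892833e-03, -5.28499568e+01, -1.27103034e+00, -1.53839153e+01,
       -5.25048631e-02,  2.02945412e-03,  2.54348197e-05]), 'tool_pos': array([0.21227209, 0.58722683, 0.23798501]), 'eef_rot': array([ 1.72462457e-01,  9.85015730e-01, -8.40436334e-04, -7.20072007e-05]), 'contact_force': array([ 0.32713944, -0.28595677, -0.22956132]), 'moment': array([ 0.00988045, -0.0546069 ,  0.01890123]), 'opening': 1.0027610387378332}
```

View pics/scene0.png

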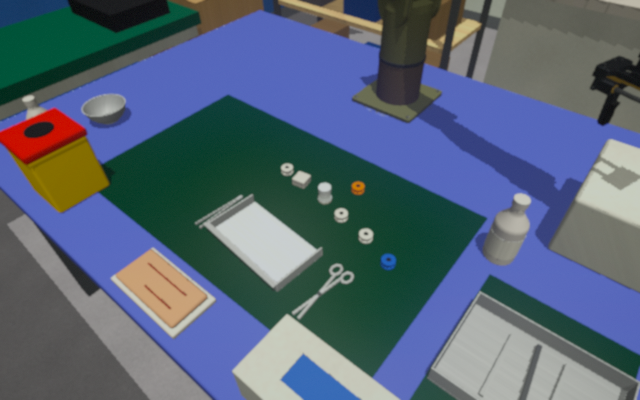

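View pics/side0.png

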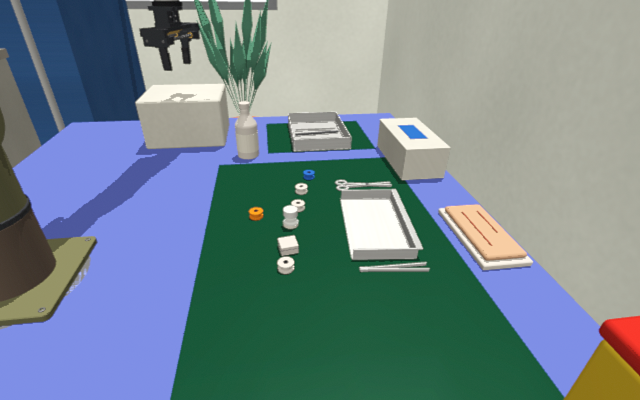

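The scene image shows three white reels, at (287,169), (341,215) and (366,236). The box is at (301,179) and the vial at (324,192). The look-alikes are orange at (358,187) and blue at (388,261). The same order appears in the side view. I'll check this in close crops.

```bash
cat > h.py <<'E'
import numpy as np,cv2
from scipy.spatial.transform import Rotation as R
def ray(s,u,v):
    K=s["mtx"]; d=np.array([(u-K[0,2])/K[0,0],-(v-K[1,2])/K[1,1],-1.])
    return R.from_quat(s["orientation"]).apply(d)
def onz(s,u,v,z):
    d=ray(s,u,v); o=np.array(s["origin"]); return (o+d*(z-o[2])/d[2])[:2]
def proj(s,p):
    c=R.from_quat(s["orientation"]).inv().apply(np.array(p)-s["origin"]); K=s["mtx"]
    return K[0,0]*c[0]/-c[2]+K[0,2], -K[1,1]*c[1]/-c[2]+K[1,2]
E
python3 - <<'E'
import pickle,cv2
d=pickle.load(open("s0.pkl","rb"))
a=d["scene"]["frame"][140:300,190:410]; cv2.imwrite("pics/c1.png",cv2.resize(a,None,fx=3.6,fy=3.6,interpolation=cv2.INTER_CUBIC))
a=d["side"]["frame"][160:290,240:440]; cv2.imwrite("pics/c2.png",cv2.resize(a,None,fx=4,fy=4,interpolation=cv2.INTER_CUBIC))
E
```

```text
(no output)
```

View pics/c1.png

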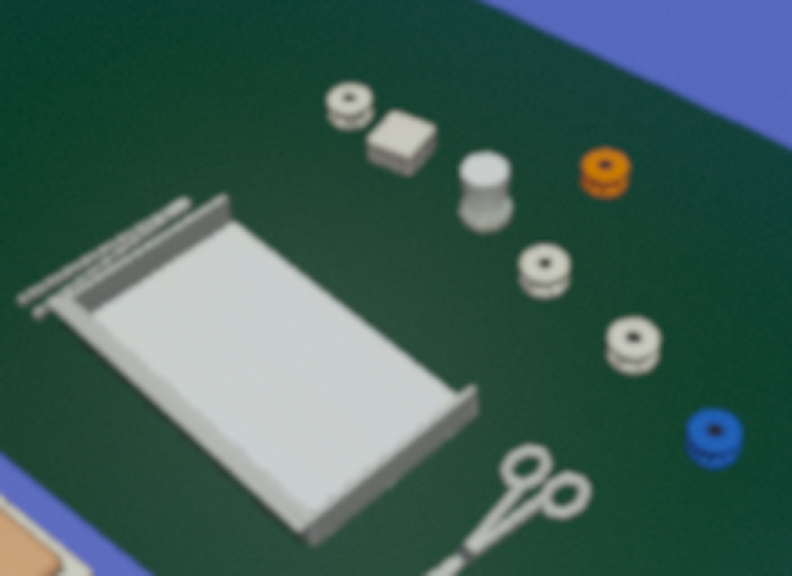

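View pics/c2.png

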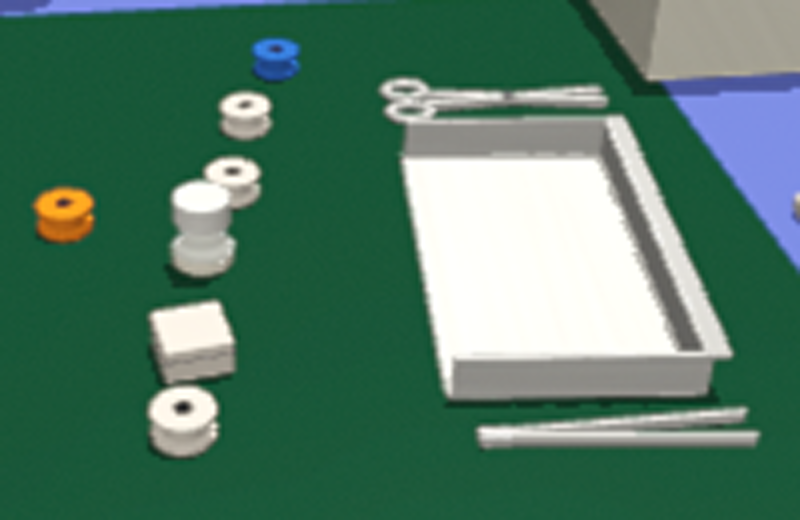

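The crops confirm it: three plain white reels with a dark bore, and the orange and blue ones are decoys. Next I'll measure positions from both views.

Run:
```python
import pickle,numpy as np
from h import *
d=pickle.load(open("s0.pkl","rb"))
def A(x,y,z): return onz(d["scene"],190+x/3.6-.36,140+y/3.6-.36,z)
def B(x,y,z): return onz(d["side"],240+x/4-.4,160+y/4-.4,z)
P={"reelA":((349,98),(183,407),.016),"reelB":((544,263),(233,171),.016),"reelC":((633,337),(246,105),.016),
"orange":((605,165),(65,203),.016),"blue":((714,430),(276,49),.016),"vialtop":((485,168),(202,197),.042),"box top":((403,137),(190,330),.020),
"sc ring1":((525,466),(405,90),.006),"sc ring2":((567,494),(408,110),.006),
"forc near":((188,203),(480,437),.006),"forc far":((25,302),(757,440),.006),
"mouth -y floor":((235,220),(452,357),0),"mouth +y floor":((459,398),(404,157),0),"back +y floor in":((316,512),(600,157),0),"back -y top":((55,300),(728,356),.025),"mouth -y top outer":((226,195),(450,357),.025),"mouth +y top":((475,388),(402,120),.025),"back+y top out":((310,530),(627,117),.025)}
for k,(a,b,z) in P.items(): print(k,A(*a,z).round(4),B(*b,z).round(4))
```

```text
reelA [ 0.4708 -0.0279] [ 0.4699 -0.0286]
reelB [0.5127 0.1731] [0.5117 0.1722]
reelC [0.5281 0.2504] [0.527  0.2491]
orange [0.4172 0.1509] [0.4163 0.1494]
blue [0.5562 0.3244] [0.5547 0.3233]
vialtop [0.4898 0.1084] [0.4894 0.1061]
box top [0.4816 0.0312] [0.4767 0.0224]
sc ring1 [0.6348 0.2527] [0.6332 0.2753]
sc ring2 [0.6353 0.2819] [0.6299 0.2489]
forc near [ 0.6059 -0.0479] [ 0.6027 -0.0542]
forc far [ 0.7284 -0.0629] [ 0.7277 -0.0717]
mouth -y floor [ 0.5941 -0.0173] [0.6048 0.0109]
mouth +y floor [0.6171 0.1906] [0.6184 0.2022]
back +y floor in [0.7262 0.1795] [0.7373 0.1884]
back -y top [ 0.7246 -0.033 ] [ 0.7255 -0.0344]
mouth -y top outer [ 0.5975 -0.0176] [ 0.5954 -0.0192]
mouth +y top [0.6209 0.2062] [0.6163 0.2039]
back+y top out [0.7473 0.1981] [0.7523 0.192 ]
```

```bash
cat >> h.py <<'E'
C=np.array([.670,.087]); T=np.deg2rad(-6.0)
RT=np.array([[np.cos(T),-np.sin(T)],[np.sin(T),np.cos(T)]])
def tray(p): return RT.T@(np.array(p)-C)
def world(t): return RT@np.array(t)+C
def plan(st,goal,yawdir=None):
    "goal xyz of TCP; returns shift in tool units and turn; yawdir = world angle (deg) of -tool x wanted"
    M=R.from_quat(st["eef_rot"]); x=M.as_matrix()[:,0]
    cur=np.degrees(np.arctan2(-x[1],-x[0]))
    print("pos",np.round(st["tool_pos"],4),"pushdir",round(cur,2),"tilt",round(np.degrees(np.arccos(-M.as_matrix()[2,2])),2),"F",np.round(st["contact_force"],1),"t",st["clock"],"open",round(st["opening"],2))
    print("tray pos",tray(st["tool_pos"][:2]).round(4))
    print("dp units",(M.inv().apply(np.array(goal)-st["tool_pos"])/.025).round(2))
    if yawdir is not None: print("turn z units total",round(-(yawdir-cur)/360,4))
E
python3 - <<'E'
from plant import r
import pickle
from h import *
d=pickle.load(open("s0.pkl","rb"))
print("bottle",onz(d["scene"],502,258,0),onz(d["side"],247,155,0))
for n,p in dict(A=(.4703,-.0283),B=(.5122,.1727),C=(.5276,.2498),vial=(.4896,.107),box=(.479,.027),blue=(.5555,.324)).items(): print(n,tray(p).round(4))
plan(r.get_state(),(.480,.1842,.1))
E
```

```text
bottle [0.39850833 0.49957908] [0.38761538 0.48659856]
A [-0.1866 -0.1355]
B [-0.1659  0.0687]
C [-0.1586  0.147 ]
vial [-0.1815  0.001 ]
box [-0.1837 -0.0796]
blue [-0.1386  0.2237]
pos [0.2123 0.5872 0.238 ] pushdir -19.86 tilt 0.1 F [ 0.3 -0.3 -0.2] t 0.1 open 1.0
tray pos [-0.5075  0.4496]
dp units [-15.55 -11.51   5.54]
```

Call:
{"fn": "move_arm", "kwargs": {
  "turn": [
    [0,0,0],
    [0,0,0],
    [0,0,0],
    [0,0,0],
    [0,0,0],
    [0,0,0],
    [0,0,0],
    [0,0,0],
    [0,0,0],
    [0,0,0]
  ],
  "dp": [
    [-0.5,-0.5,0],
    [-0.8,-0.6,0],
    [-0.8,-0.6,0],
    [-0.8,-0.6,0],
    [-0.8,-0.6,0],
    [-0.8,-0.6,0],
    [-0.8,-0.6,0],
    [-0.8,-0.6,0],
    [-0.8,-0.6,0],
    [-0.8,-0.6,0]
  ],
  "jaw": [1,1,1,1,1,1,1,1,1,1]
}}

```text
clock: 0.93
tool_pos: [0.3437, 0.3824, 0.2385]
eef_rot: [0.172, 0.985, -0.0, -0.0]
contact_force: [0.9, 0.8, 0.1]
opening: 0.268
```

Call:
{"fn": "move_arm", "kwargs": {
  "turn": [
    [0,0,0],
    [0,0,0],
    [0,0,0],
    [0,0,0],
    [0,0,0],
    [0,0,0],
    [0,0,0],
    [0,0,0],
    [0,0,0],
    [0,0,0]
  ],
  "dp": [
    [-0.8,-0.6,0],
    [-0.8,-0.6,0],
    [-0.8,-0.6,0.2],
    [-0.8,-0.6,0.6],
    [-0.8,-0.6,0.8],
    [-0.8,-0.6,0.8],
    [-0.8,-0.6,0.8],
    [-0.8,-0.6,0.8],
    [-0.8,-0.6,0.8],
    [-0.6,-0.2,0.6]
  ],
  "jaw": [1,1,1,1,1,1,1,1,1,1]
}}

```text
clock: 1.77
tool_pos: [0.4791, 0.1817, 0.1019]
eef_rot: [0.174, 0.985, -0.002, -0.001]
contact_force: [-0.4, -1.2, -0.7]
opening: 0.008
```

Run:
```python
from plant import r
from h import *
st=r.get_state()
s=r.snapshot("wrist"); cv2.imwrite("pics/w1.png",s["frame"])
plan(st,(.480,.1842,.004)); print(s["tool_from_camera"],s["mtx"])
```

```text
pos [0.4791 0.1817 0.1019] pushdir -20.05 tilt 0.24 F [-0.4 -1.2 -0.7] t 1.7667 open 0.01
tray pos [-0.1997  0.0743]
dp units [-0.    0.12  3.92]
[[-6.80117226e-04  9.62375846e-01  2.71720937e-01  7.02065676e-02]
 [ 9.99999682e-01  5.41079351e-04  5.86614018e-04 -2.82650616e-04]
 [ 4.17520574e-04  2.71721250e-01 -9.62375908e-01 -1.45830183e-01]
 [ 0.00000000e+00  0.00000000e+00  0.00000000e+00  1.00000000e+00]] [[309.70691629   0.         321.65769372]
 [  0.         309.70691629 196.57524542]
 [  0.           0.           1.        ]]
```

View pics/w1.png

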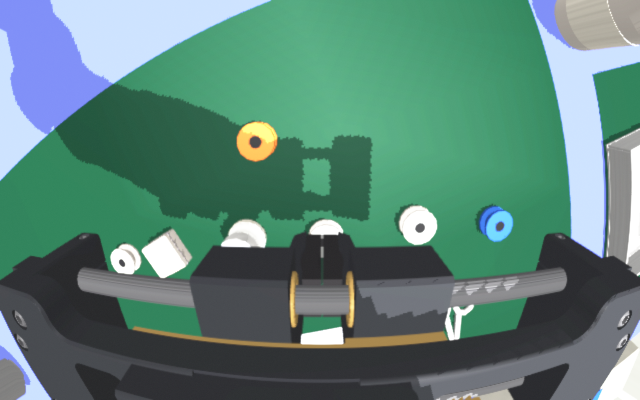

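The wrist view shows the shut fingers at column 322, just behind reel B at (326,230). The vial is left at (245,240), reel C right at (418,225), and the box is rotated at (167,254). The way down is clear.

Call:
{"fn": "move_arm", "kwargs": {
  "turn": [
    [0,0,0],
    [0,0,0],
    [0,0,0],
    [0,0,0],
    [0,0,0],
    [0,0,0],
    [0,0,0],
    [0,0,0]
  ],
  "dp": [
    [0,0.12,0.6],
    [0,0,0.8],
    [0,0,0.8],
    [0,0,0.7],
    [0,0,0.5],
    [0,0,0.3],
    [0,0,0.15],
    [0,0,0]
  ],
  "jaw": [1,1,1,1,1,1,1,1]
}}

```text
clock: 2.48
tool_pos: [0.4798, 0.189, 0.0072]
eef_rot: [0.172, 0.985, -0.0, -0.0]
contact_force: [0.7, -0.2, -0.4]
opening: 0.004
```

Run:
```python
from plant import r
from h import *
st=r.get_state()
s=r.snapshot("side"); cv2.imwrite("pics/s1.png",cv2.resize(s["frame"][120:290,200:440],None,fx=3.2,fy=3.2,interpolation=cv2.INTER_CUBIC))
# end: B centre at tray (.025,~.02); pusher 24 mm behind
plan(st,(.480,.1842,.004))
b=np.array([.5122,.1727]); d=np.array([np.cos(np.radians(-20)),np.sin(np.radians(-20))])
e=b+d*.195; print("end B",tray(e)); plan(st,(*(e-d*.024),.004))
```

```text
pos [0.4798 0.189  0.0072] pushdir -19.84 tilt 0.04 F [ 0.7 -0.2 -0.4] t 2.4833 open 0.0
tray pos [-0.1998  0.0815]
dp units [-0.07 -0.18  0.13]
end B [0.02331402 0.02156117]
pos [0.4798 0.189  0.0072] pushdir -19.84 tilt 0.04 F [ 0.7 -0.2 -0.4] t 2.4833 open 0.0
tray pos [-0.1998  0.0815]
dp units [-8.28 -0.19  0.12]
```

View pics/s1.png

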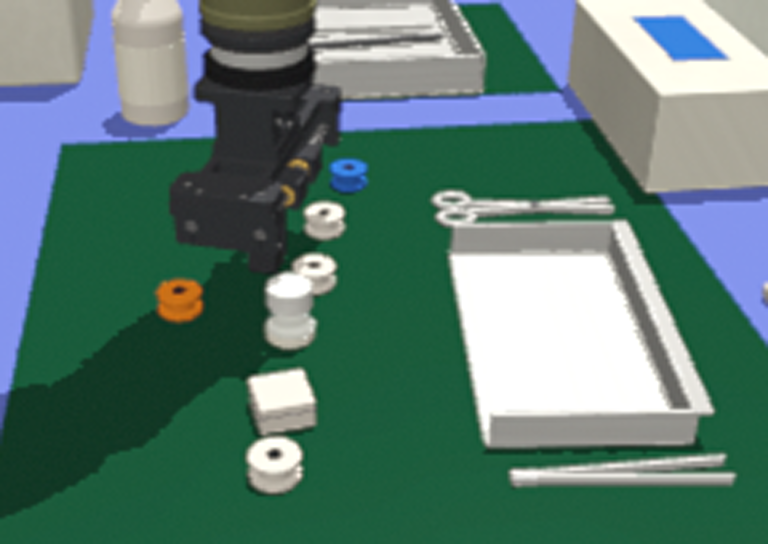

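The side view shows the fingers down just behind reel B, with vial, box and reel C clear. I'll push B now.

Call:
{"fn": "move_arm", "kwargs": {
  "turn": [
    [0,0,0],
    [0,0,0],
    [0,0,0],
    [0,0,0],
    [0,0,0],
    [0,0,0],
    [0,0,0],
    [0,0,0],
    [0,0,0],
    [0,0,0]
  ],
  "dp": [
    [0,-0.1,0.1],
    [0,-0.08,0],
    [-0.15,0,0],
    [-0.15,0,0],
    [-0.2,0,0],
    [-0.25,0,0],
    [-0.28,0,0],
    [-0.28,0,0],
    [-0.28,0,0],
    [-0.28,0,0]
  ],
  "jaw": [1,1,1,1,1,1,1,1,1,1]
}}

```text
clock: 3.37
tool_pos: [0.5235, 0.168, 0.005]
eef_rot: [0.173, 0.985, 0.0, 0.0]
contact_force: [-0.2, 0.1, 0.5]
opening: 0.005
```

Run:
```python
from plant import r
from h import *
st=r.get_state()
s=r.snapshot("side"); cv2.imwrite("pics/s2.png",cv2.resize(s["frame"][160:290,240:440],None,fx=4,fy=4,interpolation=cv2.INTER_CUBIC))
b=np.array([.5122,.1727]); d=np.array([np.cos(np.radians(-20)),np.sin(np.radians(-20))])
e=b+d*.195;plan(st,(*(e-d*.024),.004))
```

```text
pos [0.5235 0.168  0.005 ] pushdir -19.89 tilt 0.01 F [-0.2  0.1  0.5] t 3.3667 open 0.01
tray pos [-0.1542  0.0653]
dp units [-6.35  0.01  0.04]
```

View pics/s2.png

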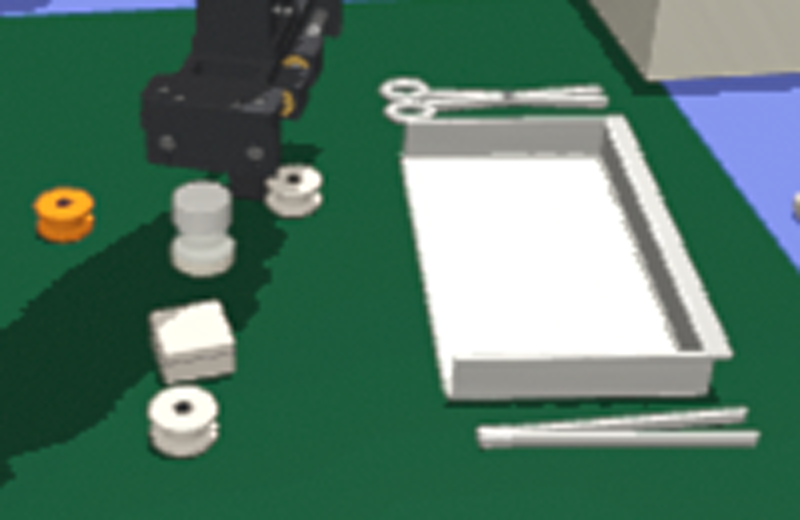

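The push works: reel B is at crop (293,178), right against the fingers, and the others haven't moved.

Call:
{"fn": "move_arm", "kwargs": {
  "turn": [
    [0,0,0],
    [0,0,0],
    [0,0,0],
    [0,0,0],
    [0,0,0],
    [0,0,0],
    [0,0,0],
    [0,0,0],
    [0,0,0],
    [0,0,0]
  ],
  "dp": [
    [-0.2,0,0],
    [-0.3,0,0],
    [-0.3,0,0],
    [-0.3,0,0],
    [-0.3,0,0],
    [-0.3,0,0],
    [-0.3,0,0],
    [-0.3,0,0],
    [-0.3,0,0],
    [-0.2,0,0]
  ],
  "jaw": [1,1,1,1,1,1,1,1,1,1]
}}

```text
clock: 4.25
tool_pos: [0.5896, 0.1441, 0.005]
eef_rot: [0.173, 0.985, 0.0, 0.0]
contact_force: [-0.0, -0.6, 0.5]
opening: 0.003
```

Run:
```python
from plant import r
from h import *
st=r.get_state()
s=r.snapshot("side"); cv2.imwrite("pics/s3.png",cv2.resize(s["frame"][160:290,240:440],None,fx=4,fy=4,interpolation=cv2.INTER_CUBIC))
b=np.array([.5122,.1727]); d=np.array([np.cos(np.radians(-20)),np.sin(np.radians(-20))])
e=b+d*.195;plan(st,(*(e-d*.024),.004))
```

```text
pos [0.5896 0.1441 0.005 ] pushdir -19.91 tilt 0.04 F [-0.  -0.6  0.5] t 4.25 open 0.0
tray pos [-0.0859  0.0483]
dp units [-3.54  0.01  0.04]
```

View pics/s3.png

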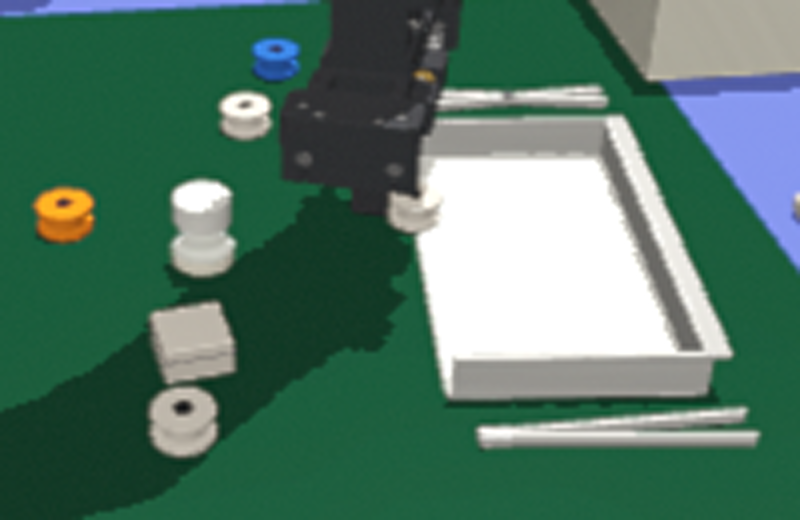

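Reel B is at the tray mouth at crop (413,205), still ahead of the finger at (371,200). I'll continue the push.

Call:
{"fn": "move_arm", "kwargs": {
  "turn": [
    [0,0,0],
    [0,0,0],
    [0,0,0],
    [0,0,0],
    [0,0,0],
    [0,0,0],
    [0,0,0],
    [0,0,0],
    [0,0,0],
    [0,0,0]
  ],
  "dp": [
    [-0.2,0,0],
    [-0.35,0,0],
    [-0.4,0,0],
    [-0.4,0,0],
    [-0.4,0,0],
    [-0.4,0,0],
    [-0.4,0,0],
    [-0.35,0,0],
    [-0.3,0,0],
    [-0.15,0,0]
  ],
  "jaw": [1,1,1,1,1,1,1,1,1,1]
}}

```text
clock: 5.13
tool_pos: [0.6684, 0.1154, 0.005]
eef_rot: [0.173, 0.985, -0.0, 0.0]
contact_force: [-0.2, -0.5, 0.6]
opening: 0.004
```

Call:
{"fn": "move_arm", "kwargs": {
  "turn": [
    [0,0,0],
    [0,0,0],
    [0,0,0],
    [0,0,0],
    [0,0,0],
    [0,0,0],
    [0,0,0],
    [0,0,0]
  ],
  "dp": [
    [0.5,0,0],
    [0.5,0,-0.5],
    [0.3,0,-0.9],
    [0.3,0,-0.9],
    [0.2,0,-0.9],
    [0.2,0,-0.9],
    [0.5,0,0],
    [0.5,0,0]
  ],
  "jaw": [1,1,1,1,1,1,1,1]
}}

```text
clock: 5.8
tool_pos: [0.5976, 0.1421, 0.1093]
eef_rot: [0.173, 0.985, 0.001, 0.002]
contact_force: [0.0, -0.5, -0.1]
opening: 0.003
```

Run:
```python
from plant import r
from h import *
st=r.get_state()
s=r.snapshot("side"); cv2.imwrite("pics/s4.png",cv2.resize(s["frame"][160:290,240:440],None,fx=4,fy=4,interpolation=cv2.INTER_CUBIC))
c=np.array([-.1586,.147]); a=np.radians(-34); d=np.array([np.cos(a),np.sin(a)])
p=world(c-d*.034); print("goal",p); plan(st,(*p,.07),-40)
```

```text
goal [0.501589   0.27162771]
pos [0.5976 0.1421 0.1093] pushdir -19.9 tilt 0.21 F [ 0.  -0.5 -0.1] t 5.8 open 0.0
tray pos [-0.0778  0.0472]
dp units [5.38 3.56 1.56]
turn z units total 0.0558
```

View pics/s4.png

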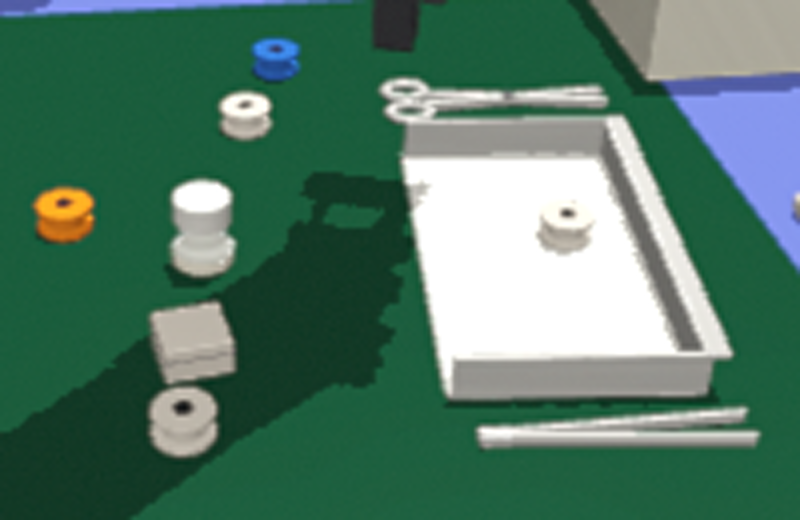

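Reel B now lies flat inside the tray at crop (567,214). Next is reel C.

Call:
{"fn": "move_arm", "kwargs": {
  "turn": [
    [0,0,0],
    [0,0,0],
    [0,0,0],
    [0,0,0],
    [0,0,0],
    [0,0,0],
    [0,0,0],
    [0,0,0.0185],
    [0,0,0.0185],
    [0,0,0.0185]
  ],
  "dp": [
    [0.7,0.5,0],
    [0.8,0.5,0],
    [0.8,0.5,0],
    [0.8,0.5,0.3],
    [0.8,0.5,0.4],
    [0.8,0.5,0.5],
    [0.7,0.56,0.35],
    [0,0,0],
    [0,0,0],
    [0,0,0]
  ],
  "jaw": [1,1,1,1,1,1,1,1,1,1]
}}

```text
clock: 6.68
tool_pos: [0.4996, 0.2719, 0.0682]
eef_rot: [0.343, 0.939, -0.0, -0.0]
contact_force: [-0.3, -0.4, 0.1]
opening: 0.006
```

Run:
```python
from plant import r
from h import *
st=r.get_state()
c=np.array([-.1586,.147]); a=np.radians(-34); d=np.array([np.cos(a),np.sin(a)])
p=world(c-d*.034); plan(st,(*p,.004),-40)
s=r.snapshot("side"); cv2.imwrite("pics/s5.png",cv2.resize(s["frame"][120:290,200:440],None,fx=3.2,fy=3.2,interpolation=cv2.INTER_CUBIC))
```

```text
pos [0.4996 0.2719 0.0682] pushdir -40.07 tilt 0.05 F [-0.3 -0.4  0.1] t 6.6833 open 0.01
tray pos [-0.1888  0.1661]
dp units [-0.07  0.04  2.57]
turn z units total -0.0002
```

View pics/s5.png

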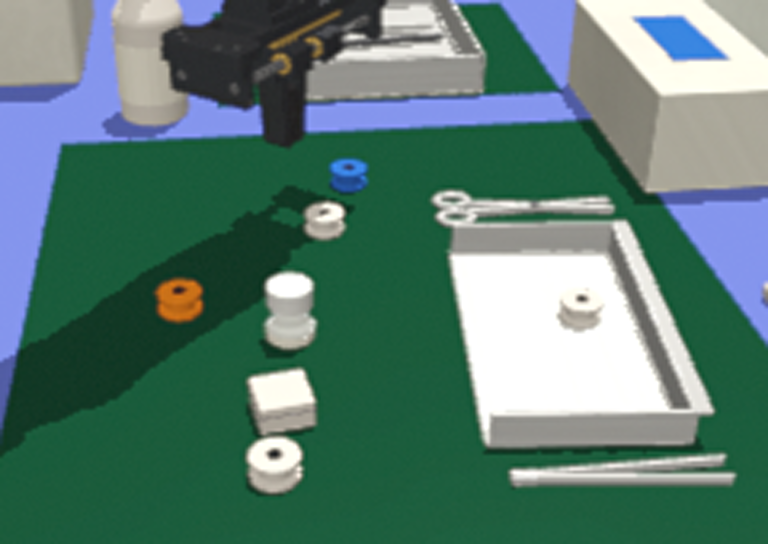

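Call:
{"fn": "move_arm", "kwargs": {
  "turn": [
    [0,0,0],
    [0,0,0],
    [0,0,0],
    [0,0,0],
    [0,0,0],
    [0,0,0],
    [0,0,0],
    [0,0,0],
    [0,0,0],
    [0,0,0]
  ],
  "dp": [
    [0,0.04,0.6],
    [0,0,0.8],
    [0,0,0.6],
    [0,0,0.35],
    [0,0,0.2],
    [0,0,0],
    [-0.15,0,0],
    [-0.15,0,0],
    [-0.2,0,0],
    [-0.25,0,0]
  ],
  "jaw": [1,1,1,1,1,1,1,1,1,1]
}}

```text
clock: 7.57
tool_pos: [0.5158, 0.2599, 0.0057]
eef_rot: [0.341, 0.94, 0.0, 0.0]
contact_force: [0.6, 0.6, -0.4]
opening: 0.003
```

Run:
```python
from plant import r
from h import *
st=r.get_state()
s=r.snapshot("side"); cv2.imwrite("pics/s6.png",cv2.resize(s["frame"][160:290,240:440],None,fx=4,fy=4,interpolation=cv2.INTER_CUBIC))
c=np.array([-.1586,.147]); a=np.radians(-34); d=np.array([np.cos(a),np.sin(a)])
e=c+d*.155; print("end",e); plan(st,(*world(e-d*.024),.004),-40)
```

```text
end [-0.03009918  0.0603251 ]
pos [0.5158 0.2599 0.0057] pushdir -39.83 tilt 0.07 F [ 0.6  0.6 -0.4] t 7.5667 open 0.0
tray pos [-0.1715  0.1558]
dp units [-5.86 -0.02  0.07]
turn z units total 0.0005
```

View pics/s6.png

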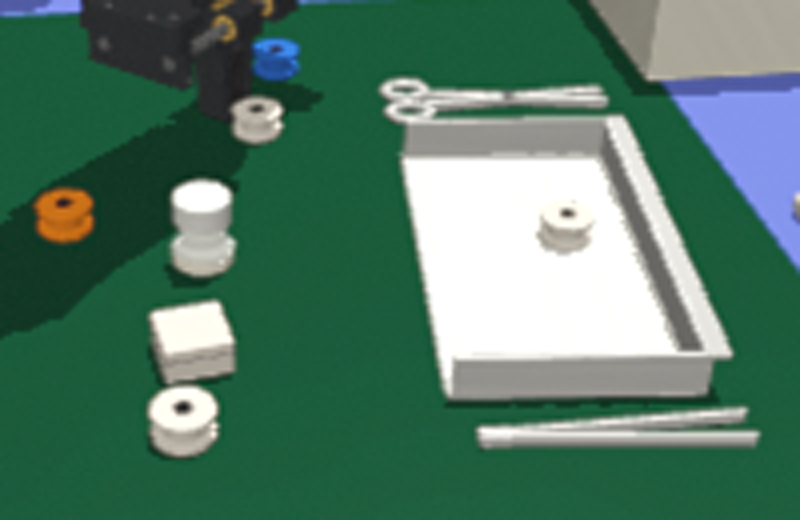

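Reel C is in contact with the fingers and moving, at crop (257,110).

Call:
{"fn": "move_arm", "kwargs": {
  "turn": [
    [0,0,0],
    [0,0,0],
    [0,0,0],
    [0,0,0],
    [0,0,0],
    [0,0,0],
    [0,0,0],
    [0,0,0],
    [0,0,0],
    [0,0,0]
  ],
  "dp": [
    [-0.25,0,0],
    [-0.3,0,0],
    [-0.3,0,0],
    [-0.3,0,0],
    [-0.3,0,0],
    [-0.3,0,0],
    [-0.3,0,0],
    [-0.3,0,0],
    [-0.3,0,0],
    [-0.2,0,0]
  ],
  "jaw": [1,1,1,1,1,1,1,1,1,1]
}}

```text
clock: 8.45
tool_pos: [0.5707, 0.2133, 0.005]
eef_rot: [0.341, 0.94, -0.0, 0.0]
contact_force: [0.7, 0.2, -0.5]
opening: 0.005
```

Run:
```python
from plant import r
from h import *
st=r.get_state()
s=r.snapshot("side"); cv2.imwrite("pics/s7.png",cv2.resize(s["frame"][160:290,240:440],None,fx=4,fy=4,interpolation=cv2.INTER_CUBIC))
c=np.array([-.1586,.147]); a=np.radians(-34); d=np.array([np.cos(a),np.sin(a)])
e=c+d*.155; plan(st,(*world(e-d*.024),.004),-40)
```

```text
pos [0.5707 0.2133 0.005 ] pushdir -39.9 tilt 0.03 F [ 0.7  0.2 -0.5] t 8.45 open 0.01
tray pos [-0.112   0.1153]
dp units [-2.98  0.    0.04]
turn z units total 0.0003
```

View pics/s7.png

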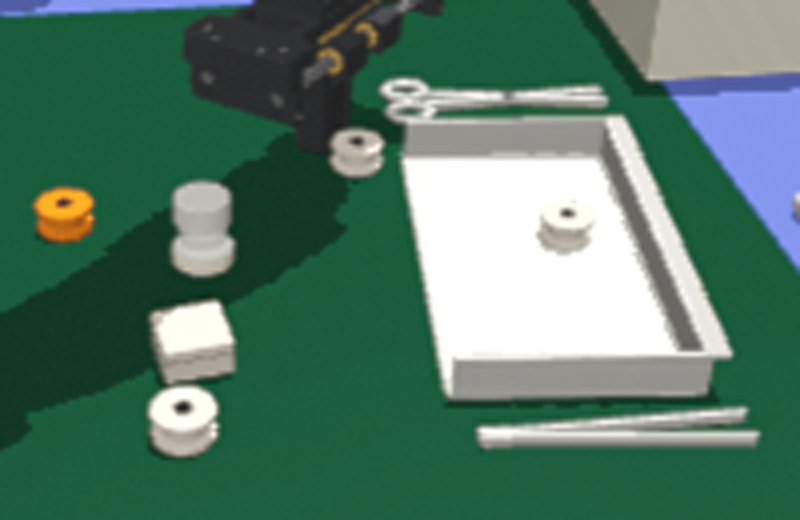

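Reel C is at crop (357,142), heading for the mouth, about 10 mm inside the wall end at (404,140) by calculation.

Call:
{"fn": "move_arm", "kwargs": {
  "turn": [
    [0,0,0],
    [0,0,0],
    [0,0,0],
    [0,0,0],
    [0,0,0],
    [0,0,0],
    [0,0,0],
    [0,0,0],
    [0,0,0],
    [0,0,0]
  ],
  "dp": [
    [-0.2,0,0],
    [-0.3,0,0],
    [-0.35,0,0],
    [-0.35,0,0],
    [-0.35,0,0],
    [-0.35,0,0],
    [-0.35,0,0],
    [-0.3,0,0],
    [-0.25,0,0],
    [-0.15,0,0]
  ],
  "jaw": [1,1,1,1,1,1,1,1,1,1]
}}

```text
clock: 9.33
tool_pos: [0.6272, 0.1661, 0.0049]
eef_rot: [0.341, 0.94, -0.0, 0.0]
contact_force: [0.9, -0.4, -0.7]
opening: 0.002
```

Call:
{"fn": "move_arm", "kwargs": {
  "turn": [
    [0,0,0],
    [0,0,0],
    [0,0,0],
    [0,0,0],
    [0,0,0],
    [0,0,0],
    [0,0,0],
    [0,0,0]
  ],
  "dp": [
    [0.5,0,0],
    [0.5,0,-0.5],
    [0.3,0,-0.9],
    [0.3,0,-0.9],
    [0.2,0,-0.9],
    [0.2,0,-0.9],
    [0.5,0,0],
    [0.5,0,0]
  ],
  "jaw": [1,1,1,1,1,1,1,1]
}}

```text
clock: 10.0
tool_pos: [0.5679, 0.2167, 0.1085]
eef_rot: [0.341, 0.94, 0.001, 0.001]
contact_force: [-0.3, -0.2, 0.4]
opening: 0.009
```

Run:
```python
from plant import r
from h import *
st=r.get_state()
s=r.snapshot("side"); cv2.imwrite("pics/s8.png",cv2.resize(s["frame"][160:290,240:440],None,fx=4,fy=4,interpolation=cv2.INTER_CUBIC))
p=world((-.1866-.034,-.1355)); print(p); plan(st,(*p,.1),-6)
```

```text
[ 0.43644486 -0.02469874]
pos [0.5679 0.2167 0.1085] pushdir -39.83 tilt 0.13 F [-0.3 -0.2  0.4] t 10.0 open 0.01
tray pos [-0.115   0.1183]
dp units [ -2.14 -10.78   0.32]
turn z units total -0.094
```

View pics/s8.png

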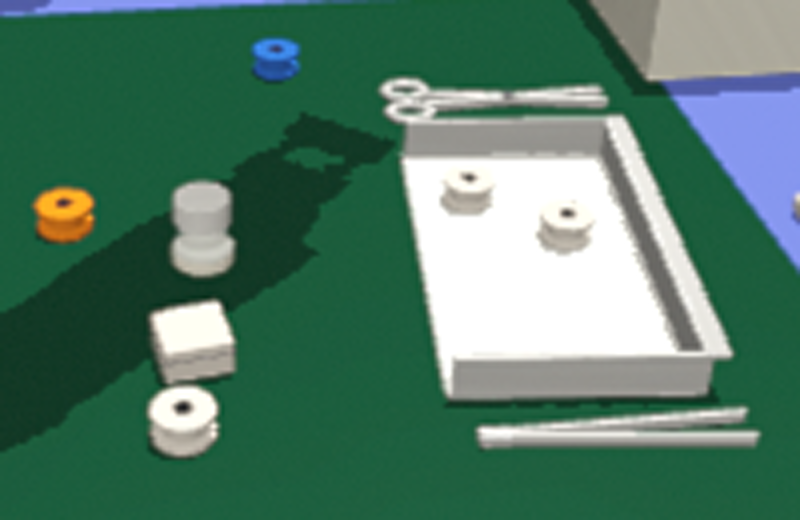

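Reel C is flat inside the tray at crop (469,180), and everything else is unmoved. Now reel A.

Call:
{"fn": "move_arm", "kwargs": {
  "turn": [
    [0,0,0],
    [0,0,0],
    [0,0,0],
    [0,0,0],
    [0,0,0],
    [0,0,0],
    [0,0,0],
    [0,0,0],
    [0,0,0],
    [0,0,0]
  ],
  "dp": [
    [-0.2,-0.7,0],
    [-0.2,-0.9,0],
    [-0.2,-0.9,0],
    [-0.2,-0.9,0],
    [-0.2,-0.9,0],
    [-0.2,-0.9,0],
    [-0.2,-0.9,0],
    [-0.2,-0.9,0],
    [-0.2,-0.9,0],
    [-0.2,-0.9,0]
  ],
  "jaw": [1,1,1,1,1,1,1,1,1,1]
}}

```text
clock: 10.88
tool_pos: [0.4639, 0.0142, 0.1064]
eef_rot: [0.34, 0.94, -0.0, -0.002]
contact_force: [1.0, -0.5, 1.1]
opening: 0.003
```

Call:
{"fn": "move_arm", "kwargs": {
  "turn": [
    [0,0,0],
    [0,0,0],
    [0,0,-0.0188],
    [0,0,-0.0188],
    [0,0,-0.0188],
    [0,0,-0.0188],
    [0,0,-0.0188],
    [0,0,0]
  ],
  "dp": [
    [-0.14,-0.9,0],
    [0,-0.98,0],
    [0,0,0],
    [0,0,0],
    [0,0,0],
    [0,0,0],
    [0,0,0],
    [0,0,0]
  ],
  "jaw": [1,1,1,1,1,1,1,1]
}}

```text
clock: 11.55
tool_pos: [0.4372, -0.0233, 0.1065]
eef_rot: [0.05, 0.999, 0.0, -0.002]
contact_force: [0.4, 0.4, 0.1]
opening: 0.009
```

Run:
```python
from plant import r
from h import *
st=r.get_state()
s=r.snapshot("scene"); cv2.imwrite("pics/s9.png",cv2.resize(s["frame"][80:300,190:410],None,fx=2.7,fy=2.7,interpolation=cv2.INTER_CUBIC))
p=world((-.1866-.034,-.1355)); print(p); plan(st,(*p,.004),-6)
```

```text
[ 0.43644486 -0.02469874]
pos [ 0.4372 -0.0233  0.1065] pushdir -5.76 tilt 0.19 F [0.4 0.4 0.1] t 11.55 open 0.01
tray pos [-0.22  -0.134]
dp units [ 0.01 -0.06  4.1 ]
turn z units total 0.0007
```

View pics/s9.png

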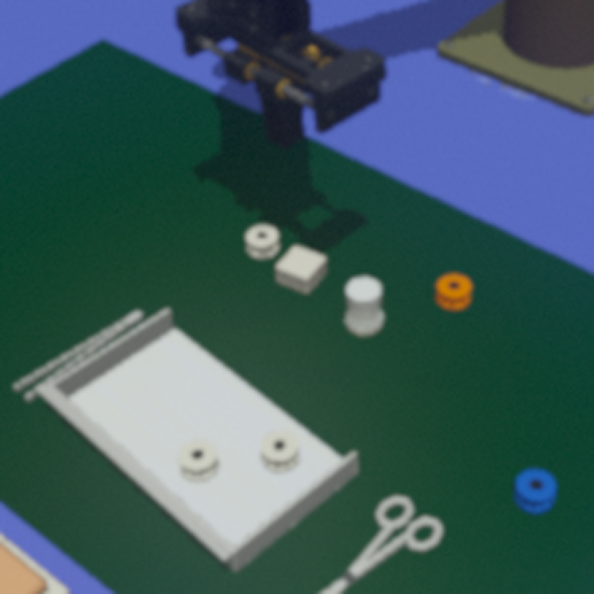

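The scene view shows two reels in the tray at (198,456) and (280,447), and the fingers above and behind reel A at (262,236). I'll descend and push straight past the box first.

Call:
{"fn": "move_arm", "kwargs": {
  "turn": [
    [0,0,0],
    [0,0,0],
    [0,0,0],
    [0,0,0],
    [0,0,0],
    [0,0,0],
    [0,0,0],
    [0,0,0],
    [0,0,0]
  ],
  "dp": [
    [0,-0.1,0.6],
    [0,0,0.8],
    [0,0,0.8],
    [0,0,0.8],
    [0,0,0.6],
    [0,0,0.3],
    [0,0,0.15],
    [0,0,0],
    [-0.1,0,0]
  ],
  "jaw": [1,1,1,1,1,1,1,1,1]
}}

```text
clock: 12.35
tool_pos: [0.443, -0.0276, 0.0262]
eef_rot: [0.052, 0.999, -0.002, -0.002]
contact_force: [0.3, -0.1, -0.2]
opening: 0.004
```

Call:
{"fn": "move_arm", "kwargs": {
  "turn": [
    [0,0,0],
    [0,0,0],
    [0,0,0],
    [0,0,0],
    [0,0,0],
    [0,0,0],
    [0,0,0],
    [0,0,0],
    [0,0,0],
    [0,0,0]
  ],
  "dp": [
    [-0.15,0,0],
    [-0.15,0,0],
    [-0.2,0,0],
    [-0.25,0,0],
    [-0.25,0,0],
    [-0.25,0,0],
    [-0.25,0,0],
    [-0.25,0,0],
    [-0.15,0,0],
    [0,0,0]
  ],
  "jaw": [1,1,1,1,1,1,1,1,1,1]
}}

```text
clock: 13.18
tool_pos: [0.4917, -0.033, 0.0265]
eef_rot: [0.053, 0.999, -0.001, -0.001]
contact_force: [-0.8, -0.0, 0.2]
opening: 0.009
```

Run:
```python
from plant import r
from h import *
st=r.get_state()
plan(st,st["tool_pos"],-6)
s=r.snapshot("scene"); cv2.imwrite("pics/s10.png",cv2.resize(s["frame"][140:300,190:410],None,fx=3.6,fy=3.6,interpolation=cv2.INTER_CUBIC))
s=r.snapshot("side"); cv2.imwrite("pics/s10b.png",cv2.resize(s["frame"][160:290,240:440],None,fx=4,fy=4,interpolation=cv2.INTER_CUBIC))
```

```text
pos [ 0.4917 -0.033   0.0265] pushdir -6.13 tilt 0.21 F [-0.8 -0.   0.2] t 13.1833 open 0.01
tray pos [-0.1648 -0.1379]
dp units [0. 0. 0.]
turn z units total -0.0003
```

View pics/s10.png

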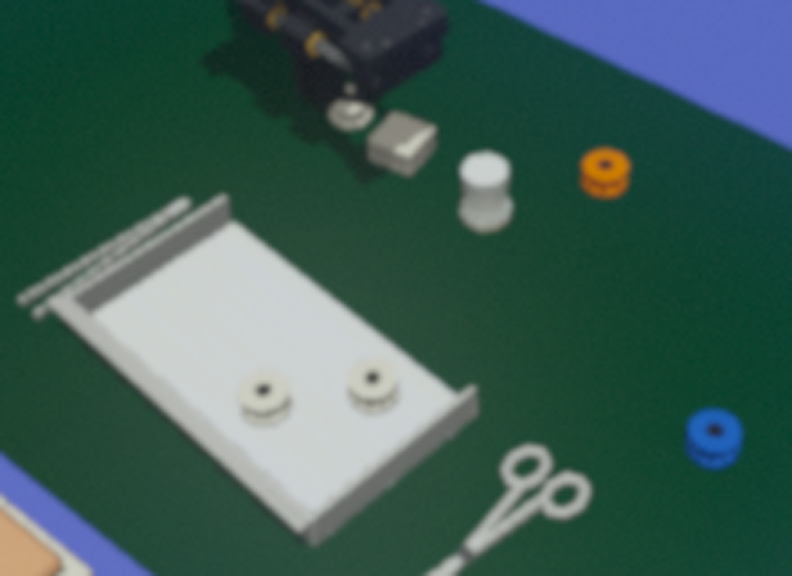

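View pics/s10b.png

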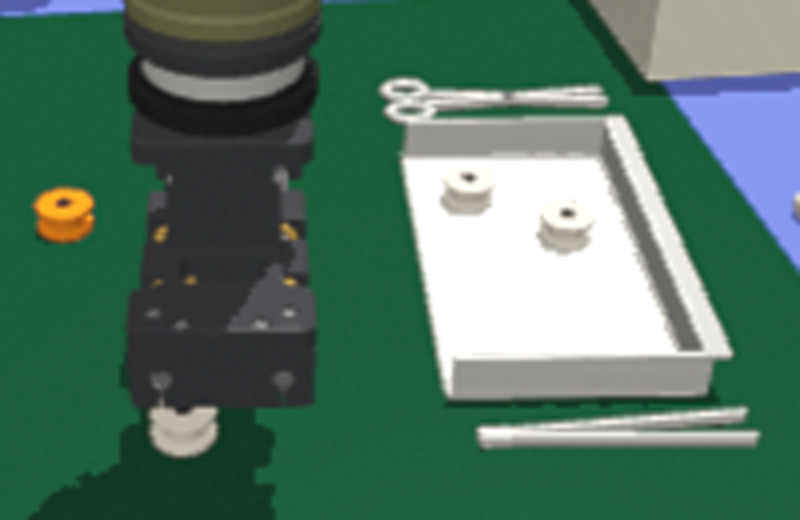

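The arm stopped at z = 26 mm instead of 4 mm and passed above reel A without touching it; A is still at its starting place. I'll back off and find out why.

Call:
{"fn": "move_arm", "kwargs": {
  "turn": [
    [0,0,0],
    [0,0,0],
    [0,0,0],
    [0,0,0],
    [0,0,0],
    [0,0,0]
  ],
  "dp": [
    [0,0,-0.3],
    [0.3,0,0],
    [0.6,0,0],
    [0.6,0,0],
    [0.5,0,0],
    [0.2,0,0]
  ],
  "jaw": [1,1,1,1,1,1]
}}

```text
clock: 13.78
tool_pos: [0.4342, -0.027, 0.035]
eef_rot: [0.052, 0.999, -0.002, -0.002]
contact_force: [1.3, 0.4, 0.4]
opening: 0.001
```

Run:
```python
from plant import r
from h import *
st=r.get_state()
p=world((-.1866-.034,-.1365)); plan(st,(*p,.004),-6); print(st["q"].round(3))
```

```text
pos [ 0.4342 -0.027   0.035 ] pushdir -5.98 tilt 0.34 F [1.3 0.4 0.4] t 13.7833 open 0.0
tray pos [-0.2226 -0.138 ]
dp units [-0.09  0.06  1.24]
turn z units total 0.0
[ 0.021  0.878 -0.108  2.259  1.423  0.087 -0.005]
```

Joint 6 is near its lower limit, a wrist singularity close in to the base. I'll try a slow descent.

Call:
{"fn": "move_arm", "kwargs": {
  "turn": [
    [0,0,0],
    [0,0,0],
    [0,0,0],
    [0,0,0],
    [0,0,0],
    [0,0,0],
    [0,0,0],
    [0,0,0]
  ],
  "dp": [
    [0,0,0.15],
    [0,0,0.15],
    [0,0,0.15],
    [0,0,0.15],
    [0,0,0.15],
    [0,0,0.15],
    [0,0,0.15],
    [0,0,0.15]
  ],
  "jaw": [1,1,1,1,1,1,1,1]
}}

```text
clock: 14.45
tool_pos: [0.4368, -0.0275, 0.0042]
eef_rot: [0.053, 0.999, -0.002, -0.001]
contact_force: [0.1, -0.3, 1.0]
opening: 0.006
```

Run:
```python
from plant import r
from h import *
st=r.get_state()
p=world((-.1866-.034,-.1365)); plan(st,(*p,.004),-6); print(st["q"].round(3))
```

```text
pos [ 0.4368 -0.0275  0.0042] pushdir -6.02 tilt 0.22 F [ 0.1 -0.3  1. ] t 14.45 open 0.01
tray pos [-0.22   -0.1383]
dp units [0.02 0.07 0.01]
turn z units total -0.0001
[ 0.128  0.956 -0.28   2.248  1.746  0.235 -0.322]
```

Now at z = 4 mm. I'll push straight, slowly.

Call:
{"fn": "move_arm", "kwargs": {
  "turn": [
    [0,0,0],
    [0,0,0],
    [0,0,0],
    [0,0,0],
    [0,0,0],
    [0,0,0],
    [0,0,0],
    [0,0,0],
    [0,0,0],
    [0,0,0]
  ],
  "dp": [
    [-0.1,0,-0.03],
    [-0.15,0,0],
    [-0.15,0,0],
    [-0.2,0,0],
    [-0.25,0,0],
    [-0.25,0,0],
    [-0.25,0,0],
    [-0.25,0,0],
    [-0.25,0,0],
    [-0.2,0,0]
  ],
  "jaw": [1,1,1,1,1,1,1,1,1,1]
}}

```text
clock: 15.28
tool_pos: [0.4879, -0.0329, 0.0051]
eef_rot: [0.053, 0.999, -0.002, -0.001]
contact_force: [-0.2, -1.5, -0.1]
opening: 0.007
```

Run:
```python
from plant import r
from h import *
st=r.get_state()
plan(st,st["tool_pos"],-6); print(st["q"].round(3))
s=r.snapshot("scene"); cv2.imwrite("pics/s11.png",cv2.resize(s["frame"][140:300,190:410],None,fx=3.6,fy=3.6,interpolation=cv2.INTER_CUBIC))
```

```text
pos [ 0.4879 -0.0329  0.0051] pushdir -6.03 tilt 0.2 F [-0.2 -1.5 -0.1] t 15.2833 open 0.01
tray pos [-0.1686 -0.1383]
dp units [0. 0. 0.]
turn z units total -0.0001
[ 0.144  0.957 -0.283  2.099  1.153  0.256  0.303]
```

View pics/s11.png

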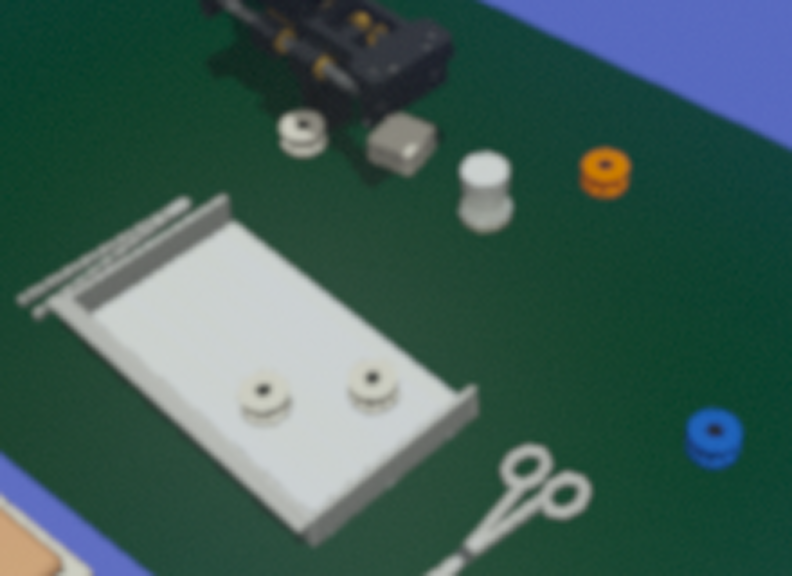

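Reel A has moved to (303,125), past the box at (402,140), which is unmoved. Now I'll back off and turn for the diagonal.

Call:
{"fn": "move_arm", "kwargs": {
  "turn": [
    [0,0,0],
    [0,0,0],
    [0,0,-0.015],
    [0,0,-0.015],
    [0,0,-0.015],
    [0,0,-0.015],
    [0,0,-0.015],
    [0,0,-0.015],
    [0,0,-0.01],
    [0,0,0]
  ],
  "dp": [
    [0.3,-0.2,0],
    [0.3,-0.4,0],
    [0,0,0],
    [0,0,0],
    [0,0,0],
    [0,0,0],
    [0,0,0],
    [0,0,0],
    [0,0,0],
    [0,0,0]
  ],
  "jaw": [1,1,1,1,1,1,1,1,1,1]
}}

```text
clock: 16.17
tool_pos: [0.4705, -0.0462, 0.005]
eef_rot: [-0.259, 0.966, -0.001, -0.002]
contact_force: [0.3, 0.6, -0.3]
opening: 0.008
```

Run:
```python
from plant import r
from h import *
st=r.get_state()
s=r.snapshot("scene"); f=s["frame"]
cv2.imwrite("pics/s12.png",cv2.resize(f[140:300,190:410],None,fx=3.6,fy=3.6,interpolation=cv2.INTER_CUBIC))
A=tray(onz(s,190+303/3.6-.36,140+125/3.6-.36,.016)); print("A",A)
a=np.radians(36); d=np.array([np.cos(a),np.sin(a)])
p=A-d*.033; print(p); plan(st,(*world(p),.004),30); print(st["q"].round(3))
```

```text
A [-0.14554987 -0.13638425]
[-0.17224743 -0.15578116]
pos [ 0.4705 -0.0462  0.005 ] pushdir 30.07 tilt 0.23 F [ 0.3  0.6 -0.3] t 16.1667 open 0.01
tray pos [-0.1845 -0.1534]
dp units [-0.34 -0.37  0.04]
turn z units total 0.0002
[ 0.202  0.96  -0.333  2.144  1.341  0.282  0.77 ]
```

View pics/s12.png

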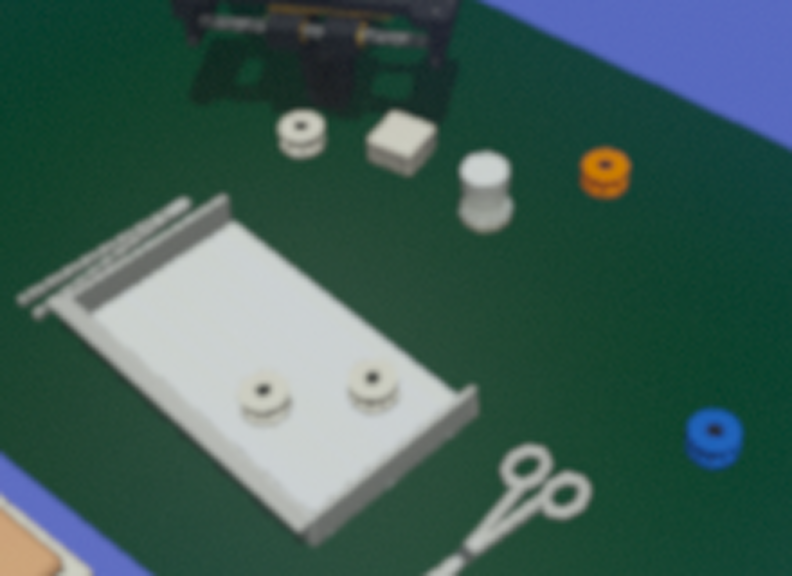

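Call:
{"fn": "move_arm", "kwargs": {
  "turn": [
    [0,0,0],
    [0,0,0],
    [0,0,0],
    [0,0,0],
    [0,0,0],
    [0,0,0],
    [0,0,0],
    [0,0,0],
    [0,0,0],
    [0,0,0]
  ],
  "dp": [
    [0,-0.2,0.02],
    [0,-0.18,0],
    [-0.2,0,0],
    [-0.2,0,0],
    [-0.15,0,0],
    [-0.15,0,0],
    [-0.2,0,0],
    [-0.25,0,0],
    [-0.25,0,0],
    [-0.25,0,0]
  ],
  "jaw": [1,1,1,1,1,1,1,1,1,1]
}}

```text
clock: 17.05
tool_pos: [0.5117, -0.0334, 0.0043]
eef_rot: [-0.259, 0.966, -0.001, -0.001]
contact_force: [-0.2, -0.3, 0.3]
opening: 0.008
```

Call:
{"fn": "move_arm", "kwargs": {
  "turn": [
    [0,0,0],
    [0,0,0],
    [0,0,0],
    [0,0,0],
    [0,0,0],
    [0,0,0]
  ],
  "dp": [
    [-0.28,0,0],
    [-0.28,0,0],
    [-0.28,0,0],
    [-0.28,0,0],
    [-0.28,0,0],
    [-0.2,0,0]
  ],
  "jaw": [1,1,1,1,1,1]
}}

```text
clock: 17.55
tool_pos: [0.5467, -0.0132, 0.0042]
eef_rot: [-0.259, 0.966, -0.001, -0.001]
contact_force: [-0.3, -0.2, 0.8]
opening: 0.0
```

Run:
```python
from plant import r
from h import *
st=r.get_state()
s=r.snapshot("scene"); f=s["frame"]
cv2.imwrite("pics/s13.png",cv2.resize(f[140:300,190:410],None,fx=3.6,fy=3.6,interpolation=cv2.INTER_CUBIC))
A=np.array([-.1455,-.1364])
a=np.radians(36); d=np.array([np.cos(a),np.sin(a)])
p=A+d*(.153-.024); print(p); plan(st,(*world(p),.004),30); print(st["q"].round(3))
```

```text
[-0.04113681 -0.0605757 ]
pos [ 0.5467 -0.0132  0.0042] pushdir 29.99 tilt 0.19 F [-0.3 -0.2  0.8] t 17.55 open 0.0
tray pos [-0.1122 -0.1126]
dp units [-3.52  0.01 -0.  ]
turn z units total -0.0
[ 0.235  1.016 -0.509  1.92   1.043  0.504  1.059]
```

View pics/s13.png

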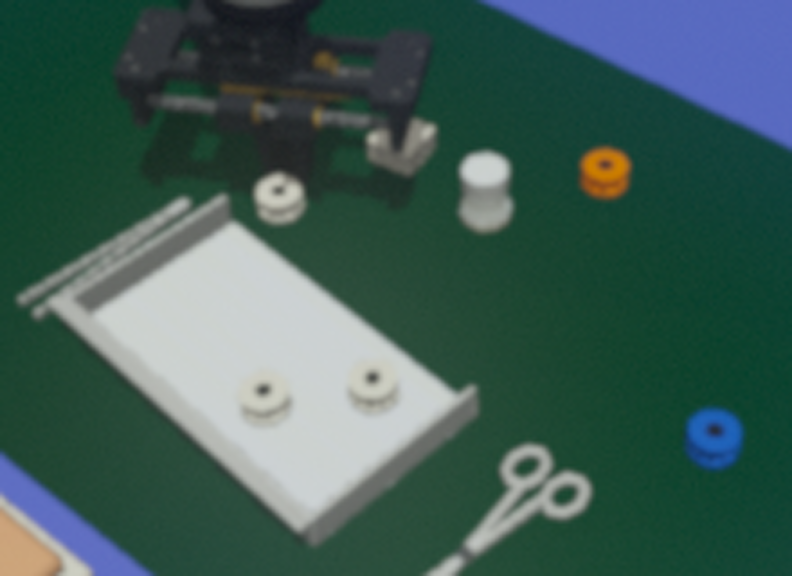

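Reel A is at (280,190), just ahead of the mouth and clear of the wall end at (226,200). The gripper body only passes above the box. I'll finish the push and retreat.

Call:
{"fn": "move_arm", "kwargs": {
  "turn": [
    [0,0,0],
    [0,0,0],
    [0,0,0],
    [0,0,0],
    [0,0,0],
    [0,0,0],
    [0,0,0],
    [0,0,0],
    [0,0,0],
    [0,0,0]
  ],
  "dp": [
    [-0.2,0,0],
    [-0.35,0,0],
    [-0.4,0,0],
    [-0.4,0,0],
    [-0.4,0,0],
    [-0.4,0,0],
    [-0.4,0,0],
    [-0.4,0,0],
    [-0.35,0,0],
    [-0.2,0,0]
  ],
  "jaw": [1,1,1,1,1,1,1,1,1,1]
}}

```text
clock: 18.43
tool_pos: [0.6227, 0.0309, 0.0039]
eef_rot: [-0.259, 0.966, -0.001, -0.001]
contact_force: [0.3, 0.5, 0.5]
opening: 0.004
```

Call:
{"fn": "move_arm", "kwargs": {
  "turn": [
    [0,0,0],
    [0,0,0],
    [0,0,0],
    [0,0,0],
    [0,0,0],
    [0,0,0],
    [0,0,0],
    [0,0,0],
    [0,0,0],
    [0,0,0]
  ],
  "dp": [
    [0.4,0,0],
    [0.4,0,-0.5],
    [0.2,0,-0.9],
    [0.2,0,-0.9],
    [0.1,0,-0.9],
    [0.1,0,-0.9],
    [0,0,-0.9],
    [0,0,-0.9],
    [0,0,-0.4],
    [0,0,0]
  ],
  "jaw": [1,1,1,1,1,1,1,1,1,1]
}}

```text
clock: 19.27
tool_pos: [0.5929, 0.0134, 0.1637]
eef_rot: [-0.259, 0.966, -0.002, 0.001]
contact_force: [1.3, 0.1, -0.8]
opening: 0.004
```

Run:
```python
from plant import r
from h import *
st=r.get_state(); plan(st,st["tool_pos"])
s=r.snapshot("scene"); cv2.imwrite("pics/s14.png",cv2.resize(s["frame"][140:300,190:410],None,fx=3.6,fy=3.6,interpolation=cv2.INTER_CUBIC))
s=r.snapshot("side"); cv2.imwrite("pics/s14b.png",cv2.resize(s["frame"][160:290,240:440],None,fx=4,fy=4,interpolation=cv2.INTER_CUBIC))
```

```text
pos [0.5929 0.0134 0.1637] pushdir 29.97 tilt 0.19 F [ 1.3  0.1 -0.8] t 19.2667 open 0.0
tray pos [-0.0689 -0.0812]
dp units [0. 0. 0.]
```

View pics/s14.png

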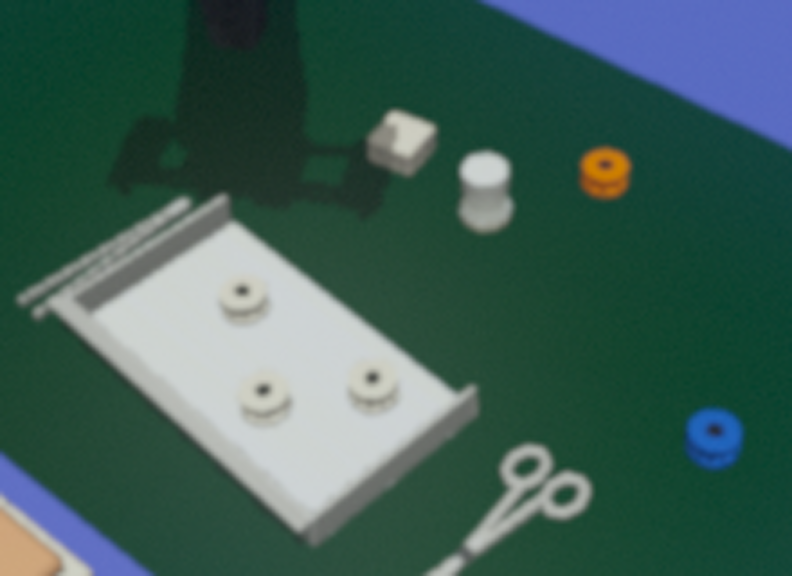

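View pics/s14b.png

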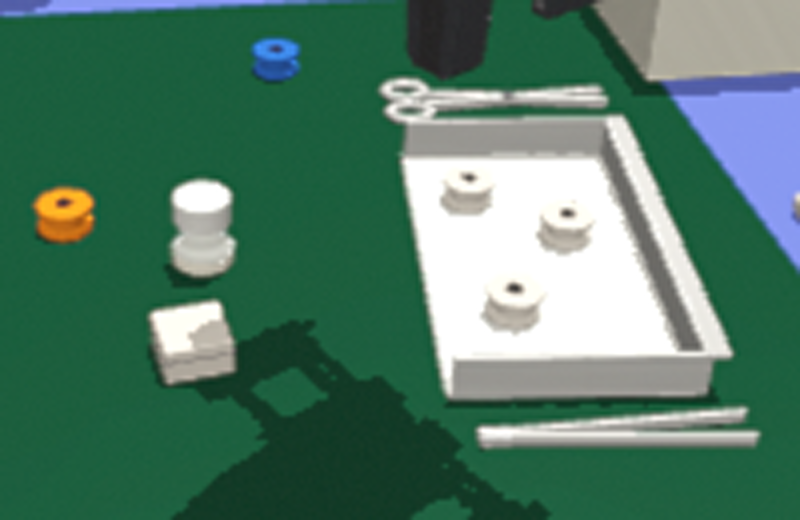

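Run:
```python
from h import *
import pickle
d=pickle.load(open("s0.pkl","rb"))
for a,b in [((242,290),(514,289)),((263,389),(567,214)),((372,377),(469,178))]:
    print(tray(onz(d["scene"],190+a[0]/3.6-.36,140+a[1]/3.6-.36,.016)).round(4),tray(onz(d["side"],240+b[0]/4-.4,160+b[1]/4-.4,.016)).round(4))
# mouth wall-end tops, expected x=-.060
for a in [(226,195),(475,388)]: print("mouth",tray(onz(d["scene"],190+a[0]/3.6-.36,140+a[1]/3.6-.36,.025)).round(4))
for b in [(450,357),(402,120)]: print("mouth",tray(onz(d["side"],240+b[0]/4-.4,160+b[1]/4-.4,.025)).round(4))
```

```text
[-0.0209 -0.0469] [-0.0221 -0.0482]
[0.019 0.022] [0.0181 0.0208]
[-0.0306  0.0601] [-0.0313  0.059 ]
mouth [-0.0612 -0.1116]
mouth [-0.0613  0.1134]
mouth [-0.0631 -0.1134]
mouth [-0.0656  0.1107]
```

Both cameras agree: every reel lies at least 14 mm inside the limits. I'll hand the job in.

Run:
```python
from plant import r
print(r.finish_job())
```

```text
the job is handed in; nothing more can be done
None
```

I swept all three white reels into the tray with the shut fingers and handed the job in at about 19 s; no verdict was reported.

**Reel positions:** In the last pictures from both cameras, all three lie flat in the tray. Their tray (x, y) positions are about (-21, -47), (19, 21) and (-31, 59) mm. The two views agree to about 1.5 mm, and the reel nearest the limit is 14 mm inside it.

**Other things:** By eye, the vial, box, forceps and scissors look unmoved in the before and after crops. The spray bottle was outside the final crops, so I did not recheck it; the arm was not near it after the start. The arm ended clear of everything.

**What went wrong:** On the first try at the third reel, the arm stopped at 26 mm height near a wrist singularity. It passed over the reel without moving it. I backed off, lowered the arm slowly and pushed again.

**Forces:** The wrist readings at the end of each move stayed within about 1.5 N. The finger force on the reels was not measured separately.

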